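# Dock the sharps tub along the tray's upstand

## Task

Slide the round sharps tub, standing upright on the steel tray, along the tray's upstand without letting it roll away from it, all the way into the docking bay until it meets the bay's end stop, and swing the bay's retaining arm fully shut behind it. Do not lift or tip the tub, and leave the tube rack, glass lid, vial and bottle undisturbed.

Things in the scene. Friction and masses are not known exactly. Their poses are not given: they have to be found in the camera images.
- station: Steel tray fixed on the bench, floor 3 mm thick, x -136 to +64 mm. Origin: on the bench under the centre of the docking bay, at the tray's right end seen from the robot. Own x: across the tray, away from the robot; y: left along the tray, from the bay towards the tub; z up. Upstand: upright plate along y at the far side, face at x = +60 mm, y -78 to +435 mm, 76 mm tall.
- bay (a point): Centre of the docking bay, on the tray floor (x = y = 0, z = 3 mm in the tray's axes). End stop face at y = -55 mm, 57 mm tall. Front guard inner face at x = -62 mm, 47 mm tall, y -63 to +52, then flaring out to x = -89, y = +83 mm. The mouth opens towards +y. Fully home, the tub's axis is at y = 0, x between -7 and +5 mm.
- tub_center (a point): Centre of the loose yellow round sharps tub (closed flat lid), on its axis, 45 mm above its underside. Upright cylinder 110 mm in diameter, 90 mm tall (lid, the top 14 mm: 106 mm), 0.3 to 0.65 kg, too wide to grip. It stands on the tray left of the bay, up to 30 mm off the upstand.
- tub: The same tub, origin at the centre of its underside, z up its axis.
- gate (a joint): Opening angle q (rad) of the retaining arm about its upright hinge: 0 = fully shut (a stop) across the bay's mouth, growing anticlockwise from above as it swings out to the left and on towards the robot, limit 2.6. Starts at 1.9 to 2.25. A stiff hinge (0.04 N m) keeps it where left. From the hinge the arm points along (cos(q-0.14), sin(q-0.14)) in the tray's x, y.
- gate_hinge (a point): On the axis of the retaining arm's hinge pin, at the arm's mid height, 56 mm above the bench; fixed at x = -92, y = +85 mm in the tray's axes. The pin is 12 mm in diameter (16 at its cap) and rises to 87 mm.
- gate_tip (a point): Free end of the retaining arm, mid height. The arm is a flat steel strap 143 mm long from hinge axis to this point, 5 mm thick, 28 mm tall (42 to 70 mm above the bench), with a black thumb tab on its last 30 mm, 9 mm thick. Shut, it stands about 14 mm behind a tub that is home.
- tube_rack: White rack of capped blood tubes, 100 x 160 mm, 95 mm tall, standing on the bench just beyond the left end of the tray. Origin: centre of its underside. Leave alone.
- glass_lid: Loose conical glass jar lid with a knob, 146 mm in diameter, 76 mm tall, on the bench to the right of the tray. Origin: centre of its underside. Leave alone.
- vial: Small amber vial, 28 mm in diameter, 52 mm tall, on the bench on the robot's side of the bay. Origin: centre of its underside. Leave alone.
- alcohol: Translucent round bottle, 68 mm in diameter, 190 mm tall, on the bench beyond the tray's right end. Origin: centre of its underside. Leave alone.

How it is judged:
By the outcome, as a careful person would: the job done as asked, in the order asked, and still so for the second after the job is handed in, with the robot touching nothing.
It also fails if it takes over 56 s, if anything falls off the work surface, if the arm or the gripper's body presses on something with over 40 N, if the wrist force passes 120 N, or if a joint passes its speed limit or range.

## Robot

A 7-joint arm with a two-finger parallel gripper is mounted at the origin on the work surface. World frame = base frame: x ahead of the robot, y to its left, z up, the work surface at z = 0. Lengths are in m, angles in rad, forces in N, time in s.
With the tool pointing down it reaches from about 0.35 to 0.9 m from the base axis. Payload 8.1 kg.
Tool frame: the origin (TCP) lies at the very end of the fingers, on their centre line; the grasp point (between the pads) lies 19 mm behind it (arm.grasp_offset is the distance from the TCP to the grasp point, in m); z points along the fingers, y is the direction in which the jaws open and shut (so a half turn about z gives the same grasp; the last joint's range is limited). The gripper opens to 92 mm and grips with 3 to 60 N. Pads are 19 mm wide; open, the fingers measure 130 mm over their backs; the gripper's body (75 mm by 190 mm) begins 47 mm behind the grasp point.
Start: joints at [1.15, 0.434, 0.025, 1.573, -0.012, 1.134, -0.075], TCP at [0.195, -0.594, 0.193] pointing down, gripper open.
Joint ranges: [-2.62, 2.62], [-0.44, 2.09], [-1.27, 1.32], [0.08, 2.57], [-1.32, 4.46], [0.12, 2], [-2.74, 2.74]. Speed limits (rad/s): [2.22, 2.22, 3.01, 3.01, 3.14, 3.14, 3.14].

## Interface

Orientations are given as a rotation vector (axis times angle).
In Python, from cell import arm, eyes, workorder gives the robot as it stands.
- The arm moves only by the shell command python3 -m inch 'ROWS' [FORCE]. ROWS is JSON, a list that holds one entry, the list of rows, each a list of 5 numbers: the closure, from 0 (fully open) to 1 (shut), then the shift along the tool's x, y, z in mm, then the turn about the tool's z in degrees. A call has 1 to 12 rows; each row shifts and turns the pose as measured when the row begins, along the tool's axes as they then stand; what a row does not reach is not made up. A row lasts 1/10 s, in which the tool goes at most 50 mm and 8.59 degrees, less where a joint would pass 70% of its speed; a pose out of reach is approached as far as the arm can. A call with a gripper value outside its range is refused whole. The fingers move at their own pace and stop on an object; FORCE is the grip in N (left out, the last holds). Time passes only in rows, so rows that do not move let the fingers close. It gives the time, the measured TCP pose, the force and the opening at its end, in the units of the state.
- arm.observe(): the state, without advancing time (a new reading comes with each control period).
- eyes.get_image(name): name is "side" or "top" or "wrist"; returns a dict with "frame" (420x560x3 uint8, blue, green, red), "intrinsics" (3x3 intrinsics, pixels), "rvec" (rotation vector, rad) and "tvec" (3), from world to camera coordinates, as OpenCV has them; the wrist camera has in their place "T_tool_cam" (4x4, takes a point from camera to tool coordinates, whose origin is the TCP and whose axes are the flange's). Camera axes: x right, y down, z forward; pixel columns grow to the right and rows downward; lengths in m; the calibration is good to about 2 mm. A picture is of the moment at which its call begins: read the wrist's pose just before it. There is no depth.
- workorder.sign_off(): hands the job in, once; it reports no verdict.
The state is a dict: "clock": time; "joints": joint angles; "dq": joint speeds; "joint_efforts": joint torques, N m; "position": TCP position; "ee_rot": TCP orientation; "force": force on the tool from outside, world axes, zero at the start; "ft_torque": the same for the moment, N m; "width": opening from 0.0 (shut) to 1.0 (fully open).
Only numpy, scipy, OpenCV 4.12 (cv2) and the standard library are available. Lean on these libraries where they do the work, as an engineer would, in place of code of your own. Each camera call takes 0.05 s, during which the arm holds its last target.

## Working session

There is one attempt and no reset: what is moved stays moved. The work goes in short steps, Python scripts to look and compute and a shell command to move; the robot and the scene stay as the last step left them, time stands still between calls to the robot, and variables do not carry over. Pictures are saved under pics/ and viewed, and the job is handed in when it is done.

```bash
mkdir -p pics; ls
python3 - <<'E'
from cell import arm, eyes, workorder
import cv2
print(arm.observe())
for n in ["side","top","wrist"]:
    d=eyes.get_image(n); cv2.imwrite(f"pics/{n}0.png",d["frame"])
    print(n,{k:v for k,v in d.items() if k!="frame"})
E
```

```text
pics
{'clock': 0.0, 'joints': array([ 1.15040443,  0.43521119,  0.02494985,  1.57406699, -0.01158458,
        1.13400159, -0.07506939]), 'dq': array([-0.00059574,  0.00050734,  0.00033481,  0.00103234, -0.00252494,
        0.00122321, -0.00029519]), 'joint_efforts': array([-3.38226710e-05, -6.67845154e+01,  9.84591767e-01, -3.14452565e+01,
       -6.05799886e-02,  4.27386013e-02,  9.17804209e-05]), 'position': array([ 0.19507202, -0.59319967,  0.19236372]), 'ee_rot': array([-3.10054475e+00, -4.96834468e-01,  6.05162144e-04]), 'force': array([ 0.48247479, -0.68953496,  0.20688721]), 'ft_torque': array([ 0.03378241,  0.03596014, -0.00794661]), 'width': 0.9984840053696532}
side {'intrinsics': array([[395.46949644,   0.        , 269.9008871 ],
       [  0.        , 395.46949644, 203.63984007],
       [  0.        ,   0.        ,   1.        ]]), 'rvec': array([ 2.41064045, -0.5699679 ,  0.21185778]), 'tvec': array([-0.47339915,  0.22830039,  0.76470128])}
top {'intrinsics': array([[527.55207943,   0.        , 279.1990237 ],
       [  0.        , 527.55207943, 217.23337283],
       [  0.        ,   0.        ,   1.        ]]), 'rvec': array([ 2.15533883, -2.07297934,  0.21233413]), 'tvec': array([-0.00960306,  0.54685274,  1.40323011])}
wrist {'intrinsics': array([[333.61130714,   0.        , 279.06827512],
       [  0.        , 333.61130714, 209.43231023],
       [  0.        ,   0.        ,   1.        ]]), 'T_tool_cam': array([[-9.63789985e-04, -9.52038387e-01, -3.05977093e-01,
         8.25840598e-02],
       [ 9.99999501e-01, -8.37665887e-04, -5.43502857e-04,
         9.80226881e-05],
       [ 2.61129011e-04, -3.05977464e-01,  9.52038720e-01,
        -1.91709950e-01],
       [ 0.00000000e+00,  0.00000000e+00,  0.00000000e+00,
         1.00000000e+00]])}
```

View pics/top0.png

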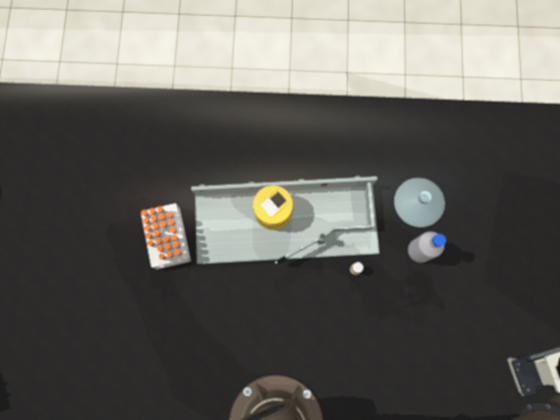

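View pics/side0.png

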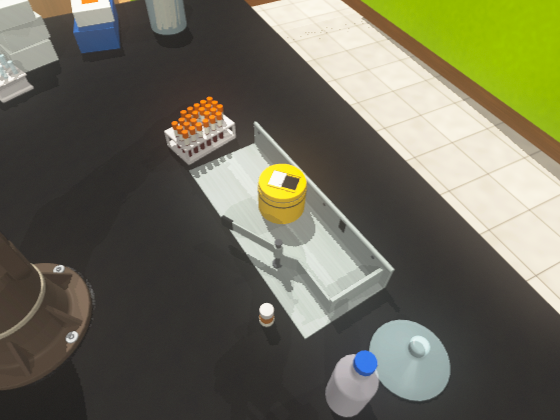

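View pics/wrist0.png

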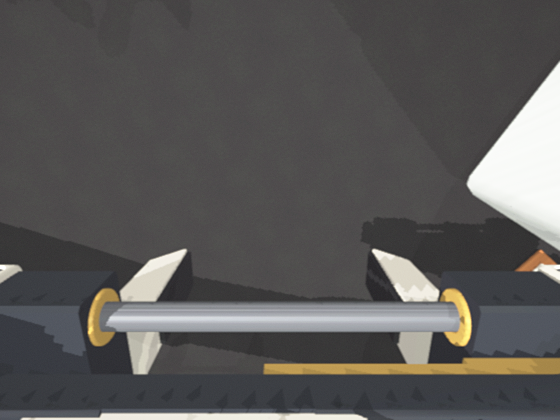

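The top view shows the tub at about (273,206), the upstand along row ~185, the gate hinge at ~(325,239), and the gate tip at ~(278,261). Next I'll zoom in to pick fiducials.

Run:
```python
import cv2
a=cv2.imread("pics/top0.png")[165:285,130:460]; cv2.imwrite("pics/topz1.png",cv2.resize(a[:, 55:255],None,fx=4,fy=4,interpolation=cv2.INTER_CUBIC))
a=cv2.imread("pics/side0.png")[115:335,180:400]; cv2.imwrite("pics/sidez.png",cv2.resize(a,(600,600),interpolation=cv2.INTER_CUBIC))
```

```text
(no output)
```

View pics/topz1.png

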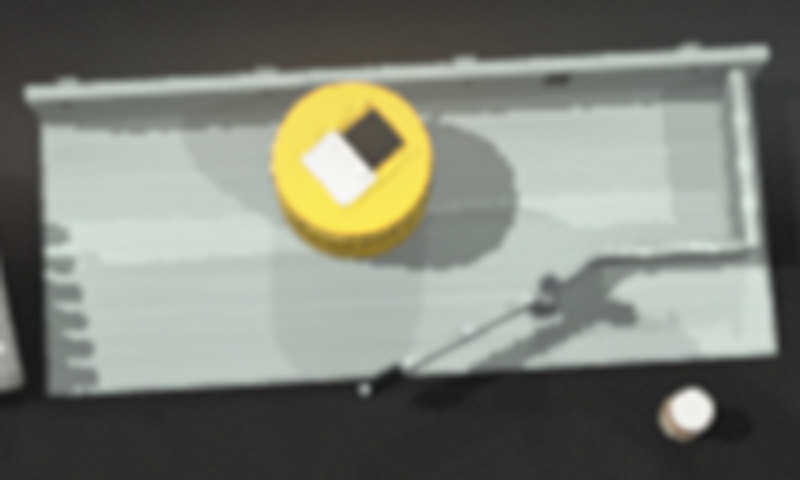

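View pics/sidez.png

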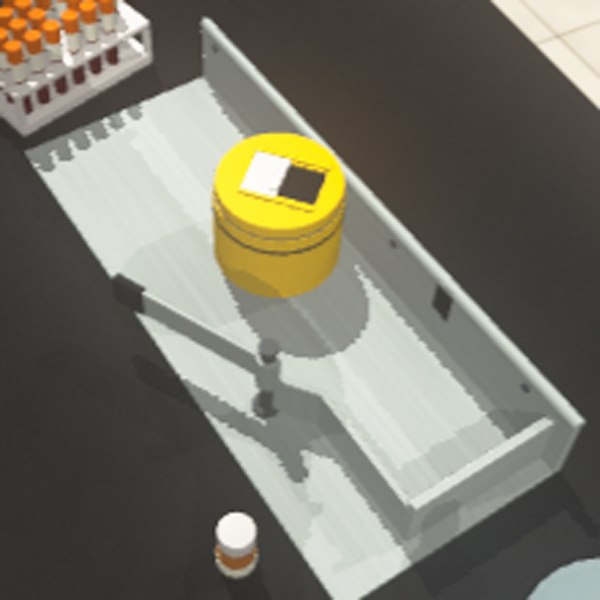

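```bash
cat > h.py <<'E'
import numpy as np, cv2
from scipy.spatial.transform import Rotation as R
from scipy.optimize import least_squares
from cell import arm, eyes
def cam(n):
    d=eyes.get_image(n); return d
def proj(d,P):
    return cv2.projectPoints(np.array(P,float).reshape(-1,3),d["rvec"],d["tvec"],d["intrinsics"],None)[0][:,0]
def ray(d,uv,z):
    Rm=cv2.Rodrigues(d["rvec"])[0]; c=-Rm.T@d["tvec"]
    r=Rm.T@np.linalg.inv(d["intrinsics"])@np.array([uv[0],uv[1],1.])
    return c+r*(z-c[2])/r[2]
def tub(d,th=200):
    f=d["frame"]; hsv=cv2.cvtColor(f,cv2.COLOR_BGR2HSV)
    m=cv2.inRange(hsv,(20,120,60),(35,255,255))
    n,l,s,c=cv2.connectedComponentsWithStats(m); i=1+np.argmax(s[1:,4]); return (l==i), s[i],c[i]
def w2t(T,p): # world xy -> tray xy
    x,y,a=T; c,s=np.cos(a),np.sin(a); dx,dy=p[0]-x,p[1]-y; return np.array([c*dx+s*dy,-s*dx+c*dy])
def t2w(T,p):
    x,y,a=T; c,s=np.cos(a),np.sin(a); return np.array([x+c*p[0]-s*p[1],y+s*p[0]+c*p[1]])
E
python3 - <<'E'
from h import *
top,side=cam("top"),cam("side")
tz=lambda u,v:(u/4+185-.4,v/4+165-.4)
sz=lambda u,v:(u*220/600+180-.3,v*220/600+115-.3)
M=[(top,tz(777,355),(-.136,-.078,.003)),(top,tz(50,395),(-.136,.435,.003)),
(top,tz(768,46),(.064,-.078,.076)),(top,tz(25,88),(.064,.435,.076)),
(top,tz(548,282),(-.092,.085,.087)),
(side,sz(585,420),(.064,-.078,.076)),(side,sz(205,17),(.064,.435,.076)),(side,sz(27,152),(-.136,.435,.003)),(side,sz(268,345),(-.092,.085,.087))]
def f(T):
    return np.concatenate([proj(d,[*t2w(T,p),p[2]])[0]-uv for d,uv,p in M])
x0=ray(top,(345,205),0.003)
for zz in [1]:
    s=least_squares(f,[x0[0],x0[1],0.],loss="soft_l1")
    print(x0,s.x); print(f(s.x).reshape(-1,2).round(1))
T=s.x; np.save("T.npy",T)
print("hinge",t2w(T,(-.092,.085)))
for d,uv in((top,tz(365,388)),(side,sz(117,288))):
    for z in(.056,.07):
        p=w2t(T,ray(d,uv,z)[:2]); v=p-[-.092,.085]; print("tip",p,np.hypot(*v),np.arctan2(v[1],v[0])+.14)
# tub: lid in top
for d,n in((top,"top"),(side,"side")):
    m,s_,c=tub(d); print(n,s_,c)
# vial
print("vial",w2t(T,ray(top,tz(690,410),.052)[:2]))
E
```

```text
[ 0.60088327 -0.17601932  0.003     ] [ 0.59623814 -0.18073732  0.09818551]
[[-0.7 -1.5]
 [-0.3 -0.8]
 [-0.5  0.6]
 [-0.1  0.7]
 [ 0.4 -0.2]
 [-0.7  0.4]
 [ 0.4  0.4]
 [-0.5 -0. ]
 [ 1.   0.5]]
hinge [ 0.49634888 -0.10516526]
tip [-0.15273165  0.21275967] 0.14145977636505752 2.154537173341111
tip [-0.15438904  0.2128019 ] 0.14221715359765605 2.164935150823823
tip [-0.1528286   0.21197742] 0.14079554146677944 2.157544328282316
tip [-0.15668936  0.20224134] 0.13390386639622445 2.2149915785747867
top [ 254  186   39   43 1023] [273.07917889 207.54154448]
side [ 258  164   49   60 2070] [281.51400966 195.27584541]
vial [-0.180315   -0.00696423]
```

Run:
```python
from h import *
T=np.load("T.npy")
top,side=cam("top"),cam("side")
for d,uv in((top,(272.7,204.9)),(side,(282.9,181))):
    p=ray(d,uv,.093); print(p,w2t(T,p[:2]))
# silhouette fit
def sil(T3,d):
    a=np.linspace(0,2*np.pi,60)
    P=[[T3[0]+r*np.cos(t),T3[1]+r*np.sin(t),z] for t in a for r,z in((.055,.003),(.055,.079),(.053,.093))]
    u=proj(d,P); return np.array([u[:,0].min(),u[:,0].max(),u[:,1].min(),u[:,1].max()])
def g(p):
    o=[]
    for d in(top,side):
        s=tub(d)[1]; o.append(sil(p,d)-np.array([s[0]-.5,s[0]+s[2]-.5,s[1]-.5,s[1]+s[3]-.5]))
    return np.concatenate(o)
s=least_squares(g,[.6,0],loss="soft_l1"); print(s.x,w2t(T,s.x),g(s.x).round(1))
print(R.from_rotvec(arm.observe()["ee_rot"]).as_matrix().round(3))
```

```text
[0.57245115 0.03037277 0.093     ] [-0.00297776  0.2124251 ]
[0.57631331 0.02919116 0.093     ] [0.00074996 0.21087058]
[0.57598036 0.03118685] [0.00061425 0.2128893 ] [-1.1  0.1 -0.8  1.   0.1  0.2 -0.2  0.9]
[[ 0.95   0.312 -0.   ]
 [ 0.312 -0.95   0.   ]
 [ 0.    -0.    -1.   ]]
```

The tray fit has residuals of about 1 px. The tub sits at tray ≈ (0, 212) mm and gate q ≈ 2.16. I'll push with partly closed fingers, whose two contacts cradle the tub. The jaw axis will lie along tray x, with the TCP at z ≈ 40 mm so the gripper body clears the tub lid. First I raise and turn.

```bash
cat >> h.py <<'E'
def go(x,y,z,ang=None):
    """tray mm target -> tool-axis mm remaining; turn so tool y is at tray angle ang deg"""
    T=np.load("T.npy"); o=arm.observe(); Rm=R.from_rotvec(o["ee_rot"]).as_matrix(); p=o["position"]
    w=np.array([*t2w(T,(x/1e3,y/1e3)),z/1e3])
    ty=np.degrees(np.arctan2(Rm[1,1],Rm[0,1])-T[2])
    print("t%.2f tray"%o["clock"],(w2t(T,p[:2])*1e3).round(1),"z%.1f"%(p[2]*1e3),"yang%.2f"%ty,"tilt",Rm[:2,2].round(3),"w%.2f"%o["width"],"F",o["force"].round(1),"| d",(Rm.T@(w-p)*1e3).round(1), "turn" , None if ang is None else round(-((ang-ty+180)%360-180),2), "j",o["joints"].round(2))
E
python3 -m inch '[[[0.46,0,0,-40,-8.5],[0.46,0,0,-40,-8.5],[0.46,0,0,-40,-8.5],[0.46,0,0,0,-8.5],[0.46,0,0,0,-8.5],[0.46,0,0,0,-8.5],[0.46,0,0,0,-8.5],[0.46,0,0,0,-8.5],[0.46,0,0,0,-8.5]]]'; python3 -c "
from h import *
go(0,320,300,0)"
```

```text
clock: 1.25
position: [0.1952, -0.593, 0.3179]
ee_rot: [-2.106, -2.329, 0.0]
force: [0.2, -0.5, -0.3]
width: 0.538
t1.25 tray [-439.5 -370.9] z317.9 yang0.13 tilt [-0.001  0.001] w0.54 F [ 0.2 -0.5 -0.3] | d [689.9 441.1  18.1] turn 0.13 j [ 1.32  0.38 -0.23  1.35  0.09  1.42  1.19]
```

```bash
python3 -m inch '[[[0.46,40,25,0,0],[0.46,40,25,0,0],[0.46,40,25,0,0],[0.46,40,25,0,0],[0.46,40,25,0,0],[0.46,40,25,0,0],[0.46,40,25,0,0],[0.46,40,25,0,0],[0.46,40,25,0,0],[0.46,40,25,0,0],[0.46,40,25,0,0]]]'; python3 -c "
from h import *
go(0,320,250,0)"
```

```text
clock: 2.35
position: [0.4256, -0.1161, 0.3161]
ee_rot: [2.114, 2.321, -0.005]
force: [0.9, -1.0, 0.1]
width: 0.542
t2.35 tray [-163.5   81.1] z316.1 yang-0.28 tilt [-0.001 -0.004] w0.54 F [ 0.9 -1.   0.1] | d [240.  162.4  65. ] turn -0.28 j [ 0.73  0.09 -0.63  1.75  0.06  1.32  0.18]
```

```bash
python3 -m inch '[[[0.46,40,27,10,0],[0.46,40,27,10,0],[0.46,40,27,10,0],[0.46,40,27,10,0],[0.46,40,27,10,0],[0.46,25,17,10,0],[0.46,10,6,0,0],[0.46,0,0,0,0]]]'; python3 -c "
from h import *
go(0,320,42,0)"
```

```text
clock: 3.15
position: [0.564, 0.1444, 0.255]
ee_rot: [2.107, 2.324, -0.0]
force: [-0.4, 0.4, -0.4]
width: 0.538
t3.15 tray [-2.000e-01  3.268e+02] z255.0 yang-0.03 tilt [ 0.003 -0.003] w0.54 F [-0.4  0.4 -0.4] | d [ -6.   -0.5 213. ] turn -0.03 j [ 0.17  0.42 -0.74  1.55  0.29  1.29 -0.51]
```

Now I lower behind the tub.

```bash
python3 -m inch '[[[0.46,-3,0,40,0],[0.46,-2,0,40,0],[0.46,0,0,40,0],[0.46,0,0,40,0],[0.46,0,0,30,0],[0.46,0,0,15,0],[0.46,0,0,5,0],[0.46,0,0,0,0]]]'; python3 -c "
from h import *
go(0,320,42,0)
for n in('side','top'): cv2.imwrite(f'pics/{n}1.png',cam(n)['frame'])"
```

```text
clock: 3.95
position: [0.5685, 0.123, 0.0449]
ee_rot: [2.116, 2.3, 0.002]
force: [0.6, 0.6, -0.5]
width: 0.538
t3.95 tray [  2.2 304.9] z44.9 yang-0.86 tilt [ 0.013 -0.01 ] w0.54 F [ 0.6  0.6 -0.5] | d [15.1 -2.5  2.7] turn -0.86 j [ 0.13  0.61 -0.64  1.81  0.48  0.87 -0.66]
```

View pics/side1.png

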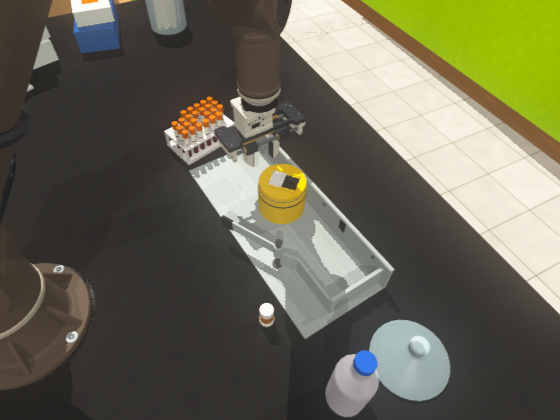

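View pics/top1.png

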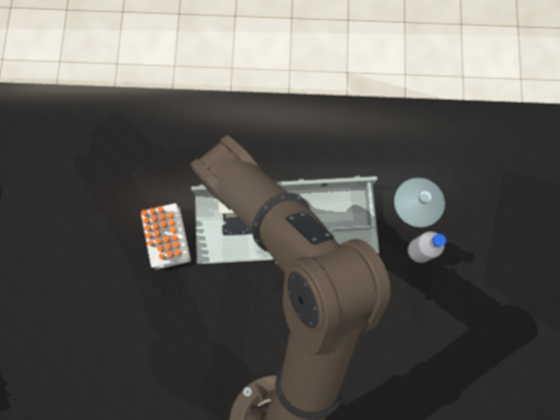

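Side view: the fingers are down behind the tub (283,195) and in front of the rack, with everything else undisturbed. Now I approach and make contact.

```bash
python3 -m inch '[[[0.46,-8,0,1,-0.8],[0.46,-8,0,0,0],[0.46,-8,0,0,0],[0.46,-8,0,0,0],[0.46,-8,0,0,0]]]'; python3 -c "
from h import *
go(5,260,42,0)"; python3 -m inch '[[[0.46,-8,0,0,0],[0.46,-8,0,0,0]]]'; python3 -c "
from h import *
go(5,260,42,0)
d=cam('side');T=np.load('T.npy')
cv2.imwrite('pics/side2.png',d['frame']); s=tub(d)[1]; print(s)"
```

```text
clock: 4.55
position: [0.5756, 0.0823, 0.0494]
ee_rot: [2.094, 2.314, 0.013]
force: [-1.7, 2.2, 0.3]
width: 0.542
t4.55 tray [  5.3 263.8] z49.4 yang0.08 tilt [ 0.021 -0.008] w0.54 F [-1.7  2.2  0.3] | d [-3.7 -0.4  7.4] turn 0.08 j [ 0.21  0.6  -0.64  1.82  0.48  0.87 -0.57]
clock: 4.75
position: [0.5759, 0.0665, 0.0495]
ee_rot: [2.096, 2.316, 0.013]
force: [-4.4, 6.8, 2.6]
width: 0.544
t4.75 tray [  4. 248.] z49.5 yang0.10 tilt [ 0.019 -0.006] w0.54 F [-4.4  6.8  2.6] | d [12.1  0.9  7.4] turn 0.1 j [ 0.24  0.6  -0.65  1.82  0.48  0.86 -0.54]
[ 264  168   49   62 2121]
```

```bash
python3 -m inch '[[[0.46,-8,0,2,0],[0.46,-8,0,2,0],[0.46,-8,0,2,0],[0.46,-8,0,1,0],[0.46,-8,0,0,0],[0.46,-8,0,0,0]]]'; python3 -c "
from h import *
go(5,140,42,0)
d=cam('side');T=np.load('T.npy')
cv2.imwrite('pics/side3.png',d['frame']); s=tub(d)[1]; print(s)"
```

```text
clock: 5.4
position: [0.5769, 0.0447, 0.0488]
ee_rot: [-2.081, -2.35, -0.049]
force: [-3.2, 6.0, 2.6]
width: 0.543
t5.40 tray [  2.8 226.2] z48.8 yang1.30 tilt [0.019 0.025] w0.54 F [-3.2  6.   2.6] | d [-86.4   0.1   4.9] turn 1.3 j [ 0.31  0.6  -0.67  1.83  0.46  0.85 -0.45]
[ 270  175   50   62 2166]
```

View pics/side3.png

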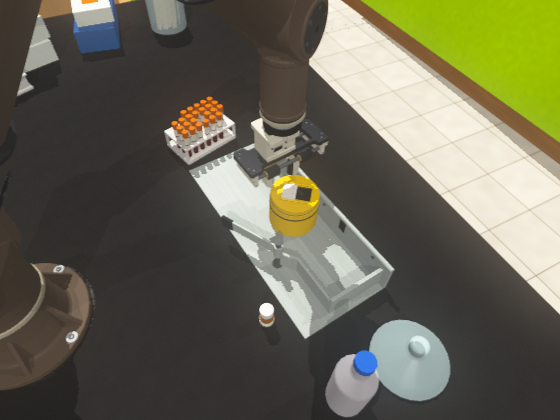

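Each row's shift partly goes into compliance (22 of 48 mm achieved), with slight tilt drift. I'll use longer, fewer rows.

```bash
python3 -m inch '[[[0.46,-18,1,2,1],[0.46,-18,1,1,0]]]'; python3 -c "
from h import *
go(5,140,42,0)"
```

```text
clock: 5.65
position: [0.5797, 0.021, 0.0472]
ee_rot: [-2.083, -2.333, -0.061]
force: [-18.2, 24.8, 22.9]
width: 0.543
t5.65 tray [  3.3 202.3] z47.2 yang0.83 tilt [0.016 0.038] w0.54 F [-18.2  24.8  22.9] | d [-62.5   0.7   3. ] turn 0.83 j [ 0.36  0.61 -0.68  1.82  0.45  0.85 -0.4 ]
```

```bash
python3 -m inch '[[[0.46,0,0,0,0]]]'; python3 -c "
from h import *
go(5,140,42,0)"; python3 -m inch '[[[0.46,-12,-1,0,0],[0.46,-12,-1,0,0]]]'; python3 -c "
from h import *
go(5,140,42,0)
d=cam('side')
cv2.imwrite('pics/side4.png',d['frame'])"
```

```text
clock: 5.75
position: [0.5793, 0.0212, 0.0475]
ee_rot: [-2.082, -2.332, -0.062]
force: [0.9, -1.4, 0.9]
width: 0.544
t5.75 tray [  3.  202.7] z47.5 yang0.85 tilt [0.015 0.039] w0.54 F [ 0.9 -1.4  0.9] | d [-62.9   1.    3.2] turn 0.85 j [ 0.37  0.61 -0.68  1.82  0.45  0.85 -0.4 ]
clock: 5.95
position: [0.5809, 0.0004, 0.0476]
ee_rot: [-2.076, -2.337, -0.069]
force: [-0.1, 4.6, 3.2]
width: 0.537
t5.95 tray [  2.5 181.8] z47.6 yang1.11 tilt [0.018 0.043] w0.54 F [-0.1  4.6  3.2] | d [-42.    1.5   3.9] turn 1.11 j [ 0.41  0.61 -0.68  1.82  0.45  0.85 -0.36]
```

View pics/side4.png

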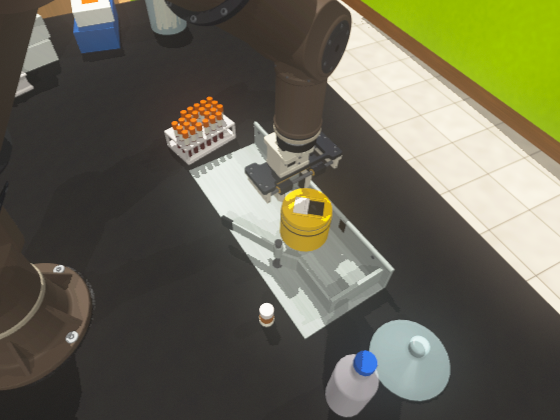

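Tub is at (305,218), upright and next to the upstand. I'll add a tub position estimate from the visible silhouette edges.

```bash
cat >> h.py <<'E'
def tubpos(d=None,use=(0,1,3)):
    d=d or cam('side'); T=np.load("T.npy"); s=tub(d)[1]; use=list(use)
    b=np.array([s[0]-.5,s[0]+s[2]-.5,s[1]-.5,s[1]+s[3]-.5])
    a=np.linspace(0,2*np.pi,60)
    def g(p):
        P=[[p[0]+r*np.cos(t),p[1]+r*np.sin(t),z] for t in a for r,z in((.055,.003),(.055,.079),(.053,.093))]
        u=proj(d,P); return (np.array([u[:,0].min(),u[:,0].max(),u[:,1].min(),u[:,1].max()])-b)[use]
    q=least_squares(g,[.58,-.05]).x
    print("tub tray mm",(w2t(T,q)*1e3).round(1),"res",g(q).round(1),"bbox",b)
E
python3 -c "
from h import *
tubpos()"
python3 -m inch '[[[0.46,-12,-1,0,1],[0.46,-12,0,0,0],[0.46,-12,0,0,0]]]'; python3 -c "
from h import *
go(5,140,42,0); tubpos()"
```

```text
tub tray mm [  3.6 122.1] res [-0.5  0.4 -0. ] bbox [280.5 332.5 188.5 252.5]
clock: 6.35
position: [0.585, -0.0349, 0.0469]
ee_rot: [-2.096, -2.318, -0.074]
force: [-1.4, 8.3, 6.8]
width: 0.54
t6.35 tray [  3.1 146.2] z46.9 yang0.09 tilt [0.02  0.045] w0.54 F [-1.4  8.3  6.8] | d [-6.4  1.8  4.6] turn 0.09 j [ 0.46  0.62 -0.68  1.8   0.44  0.85 -0.31]
tub tray mm [ 3.9 89.4] res [-0.4  0.3 -0. ] bbox [288.5 342.5 198.5 263.5]
```

```bash
python3 -m inch '[[[0.46,-12,0,0,0],[0.46,-12,0,0,0],[0.46,-12,0,0,0],[0.46,-12,0,0,0]]]'; python3 -c "
from h import *
go(5,58,42,0); tubpos()"
```

```text
clock: 6.8
position: [0.5897, -0.0772, 0.0468]
ee_rot: [-2.086, -2.319, -0.083]
force: [-4.2, 13.2, 10.7]
width: 0.54
t6.80 tray [  3.7 103.7] z46.8 yang0.40 tilt [0.02  0.054] w0.54 F [-4.2 13.2 10.7] | d [-45.8   0.9   2.4] turn 0.4 j [ 0.54  0.64 -0.68  1.78  0.44  0.87 -0.22]
tub tray mm [ 4.4 46.8] res [-0.2  0.1 -0. ] bbox [299.5 356.5 211.5 278.5]
```

```bash
python3 -m inch '[[[0.46,-12,0,-1,0],[0.46,-12,0,-1,0],[0.46,-12,0,-1,0]]]'; python3 -c "
from h import *
go(5,58,42,0); tubpos()"
```

```text
clock: 7.15
position: [0.5926, -0.1137, 0.0476]
ee_rot: [-2.081, -2.32, -0.083]
force: [0.7, 3.3, 2.0]
width: 0.544
t7.15 tray [ 2.9 67.1] z47.6 yang0.55 tilt [0.018 0.055] w0.54 F [0.7 3.3 2. ] | d [-9.4  1.8  5.2] turn 0.55 j [ 0.6   0.65 -0.68  1.75  0.44  0.89 -0.15]
tub tray mm [ 5.2 11.5] res [-0.3  0.3 -0. ] bbox [309.5 368.5 223.5 291.5]
```

```bash
python3 -m inch '[[[0.46,-6,0,0,0]]]';python3 -m inch '[[[0.46,-6,0,0,0]]]'; python3 -c "
from h import *
go(5,58,42,0); tubpos()"; python3 -m inch '[[[0.46,-5,0,0,0]]]'; python3 -c "
from h import *
go(5,58,42,0); tubpos()"
```

```text
clock: 7.3
position: [0.5934, -0.123, 0.0471]
ee_rot: [-2.086, -2.317, -0.081]
force: [-2.5, 19.6, 11.3]
width: 0.537
clock: 7.4
position: [0.5939, -0.123, 0.0474]
ee_rot: [-2.079, -2.316, -0.089]
force: [-7.2, 29.9, 10.9]
width: 0.539
t7.40 tray [ 3.3 57.7] z47.4 yang0.51 tilt [0.017 0.061] w0.54 F [-7.2 29.9 10.9] | d [-0.1  1.6  5.5] turn 0.51 j [ 0.61  0.66 -0.68  1.74  0.43  0.9  -0.13]
tub tray mm [6.1 3.1] res [-0.6  0.6 -0.1] bbox [312.5 371.5 226.5 294.5]
clock: 7.55
position: [0.5937, -0.1222, 0.0475]
ee_rot: [-2.071, -2.316, -0.095]
force: [-4.4, 13.9, 5.6]
width: 0.538
t7.55 tray [ 3.2 58.5] z47.5 yang0.74 tilt [0.016 0.068] w0.54 F [-4.4 13.9  5.6] | d [-0.9  1.7  5.5] turn 0.74 j [ 0.62  0.66 -0.69  1.73  0.43  0.9  -0.12]
tub tray mm [6.1 3.1] res [-0.6  0.6 -0.1] bbox [312.5 371.5 226.5 294.5]
```

The tub stalls firmly at the end stop: TCP y ≈ 58 mm, which puts the tub at y ≈ 0, with 30 N reaction. I retreat horizontally, then raise and close the fingers.

```bash
python3 -m inch '[[[0.46,5,0,0,0],[0.46,10,0,1,0],[0.46,25,0,2,0],[0.46,25,0,0,0],[1,0,0,-30,0],[1,0,0,-30,0],[1,0,0,-20,0],[1,0,0,0,0]]]'; python3 -c "
from h import *
go(-185,165,130,0); d=cam('side'); tubpos(d,(0,1,2,3)); cv2.imwrite('pics/side5.png',d['frame'])"
```

```text
clock: 8.4
position: [0.583, -0.065, 0.1282]
ee_rot: [-2.077, -2.312, -0.082]
force: [-0.4, 0.4, 0.7]
width: 0.236
t8.40 tray [ -1.9 116.5] z128.2 yang0.47 tilt [0.011 0.061] w0.24 F [-0.4  0.4  0.7] | d [  50.2 -182.7   -2. ] turn 0.47 j [ 0.57  0.54 -0.74  1.71  0.35  1.02 -0.17]
tub tray mm [5.3 2.1] res [-0.7  0.6 -0.7  0.5] bbox [312.5 371.5 226.5 294.5]
```

View pics/side5.png

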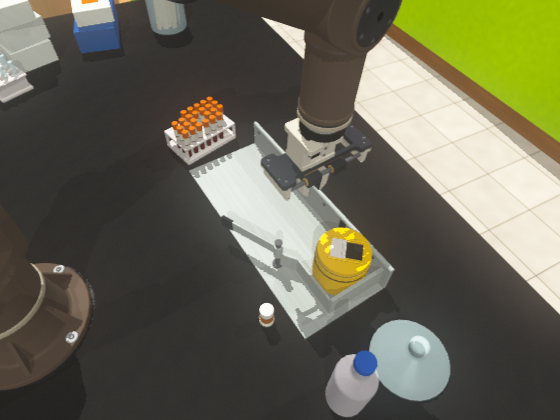

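Tub at (343,260) sits in the bay, upright and unmoved by the retreat. Gate still open, tip at (227,222). Now I go to the robot side of the gate arm.

```bash
python3 -m inch '[[[1,10,-35,-1,0],[1,10,-35,-1,0],[1,10,-35,-1,0],[1,10,-35,-1,0],[1,8,-30,-1,0],[1,2,-15,0,0],[1,0,0,0,0]]]'; python3 -c "
from h import *
go(-185,165,52,0)"
```

```text
clock: 9.15
position: [0.3808, -0.0379, 0.1239]
ee_rot: [-2.081, -2.3, -0.066]
force: [0.4, -0.2, 0.6]
width: 0.004
t9.15 tray [-200.4  163.3] z123.9 yang0.08 tilt [-0.001  0.058] w0.00 F [ 0.4 -0.2  0.6] | d [-2.5 15.  71.9] turn 0.08 j [ 0.79  0.24 -0.88  2.15  0.17  0.84 -0.09]
```

```bash
python3 -m inch '[[[1,-3,3,25,0],[1,-3,3,25,0],[1,0,0,15,0],[1,0,0,5,0],[1,0,0,0,0]]]'; python3 -c "
from h import *
go(-185,165,52,0)
d=cam('side'); cv2.imwrite('pics/side6.png',d['frame'])
def off(p): return 19*abs(np.sin(p))+9.5*abs(np.cos(p))+2.5
for deg in range(115,-10,-10):
    p=np.radians(deg); r=100 if deg>60 else 90
    print(deg,(np.array([-92,85])+r*np.array([np.cos(p),np.sin(p)])+off(p)*np.array([-np.sin(p),np.cos(p)])).round(0))
"
```

```text
clock: 9.65
position: [0.39, -0.0413, 0.0496]
ee_rot: [-2.087, -2.296, -0.066]
force: [0.8, -0.0, -0.4]
width: 0.004
t9.65 tray [-191.5  159. ] z49.6 yang-0.17 tilt [0.001 0.057] w0.00 F [ 0.8 -0.  -0.4] | d [ 6.1  6.5 -2. ] turn -0.17 j [ 0.67  0.38 -0.78  2.23  0.35  0.66 -0.26]
115 [-156.  166.]
105 [-140.  176.]
95 [-123.  183.]
85 [-105.  187.]
75 [-89. 188.]
65 [-71. 186.]
55 [-60. 172.]
45 [-44. 165.]
35 [-30. 154.]
25 [-19. 140.]
15 [ -9. 124.]
5 [ -4. 106.]
-5 [-1. 91.]
```

View pics/side6.png

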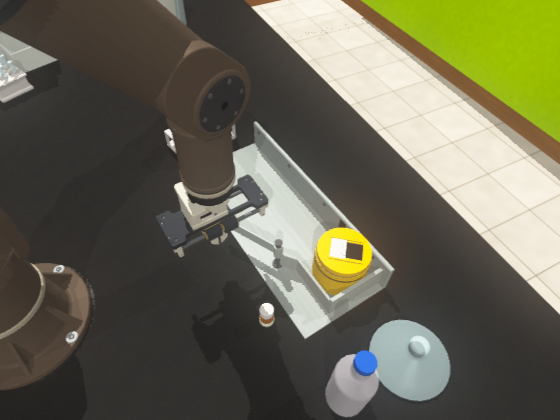

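The finger is on the robot side of the gate arm, clear of it. Now I sweep.

```bash
python3 -m inch '[[[1,4,17,0,0],[1,4,17,0,0],[1,8,16,0,0],[1,8,16,0,0],[1,4,16,0,0],[1,2,16,0,0]]]'; python3 -c "
from h import *
go(-60,175,52,0)
d=cam('side'); cv2.imwrite('pics/side7.png',d['frame'])"
```

```text
clock: 10.3
position: [0.4897, -0.0029, 0.0564]
ee_rot: [-2.095, -2.296, -0.068]
force: [-0.1, 0.3, 0.5]
width: 0.004
t10.30 tray [-88.6 187.4] z56.4 yang-0.39 tilt [0.005 0.055] w0.00 F [-0.1  0.3  0.5] | d [-12.5  28.6   4. ] turn -0.39 j [ 0.49  0.49 -0.73  2.01  0.39  0.77 -0.37]
```

View pics/side7.png

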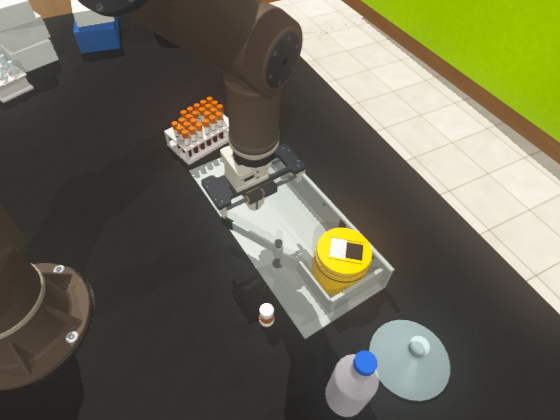

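Run:
```python
import cv2,numpy as np
a=[cv2.resize(cv2.imread(f"pics/side{i}.png")[150:290,180:320],(400,400),interpolation=cv2.INTER_CUBIC) for i in (6,7)]
cv2.imwrite("pics/z7.png",np.hstack(a))
```

```text
(no output)
```

View pics/z7.png

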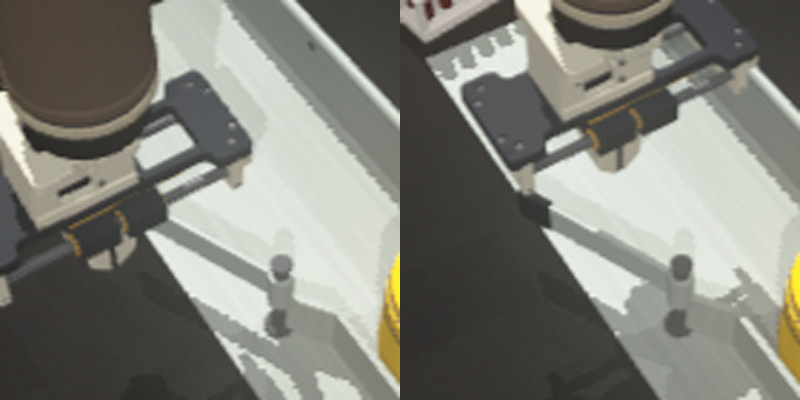

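Run:
```python
from h import *
d=cam("side"); T=np.load("T.npy")
for p in ([.39,-.0413,.0496],[.4897,-.0029,.0564]):
    print(proj(d,p))
h=t2w(T,(-.092,.085))
for q in(2.155,2.155-.5):
    a=q-.14; t=t2w(T,(-.092+.143*np.cos(a),.085+.143*np.sin(a))); print("tip",q,proj(d,[*t,.07]),proj(d,[*t,.042]))
print(proj(d,[*h,.087]),proj(d,[*h,.003]))
```

```text
[[218.38754709 247.74545585]]
[[254.06651178 215.27102305]]
tip 2.155 [[221.30505668 215.8332631 ]] [[222.42647911 223.55540722]]
tip 1.6549999999999998 [[246.28358109 198.29519466]] [[246.75632751 206.17922508]]
[[278.92237437 241.74166475]] [[277.89512288 263.35365428]]
```

Run:
```python
from h import *
for n in("side","top","wrist"): cv2.imwrite(f"pics/{n}8.png",cam(n)["frame"])
a=[cv2.resize(cv2.imread(f"pics/side8.png")[170:290,200:320],(400,400),interpolation=cv2.INTER_CUBIC),cv2.resize(cv2.imread(f"pics/top8.png")[170:290,220:340],(400,400),interpolation=cv2.INTER_CUBIC)]
cv2.imwrite("pics/z8.png",np.hstack(a))
```

```text
(no output)
```

View pics/z8.png

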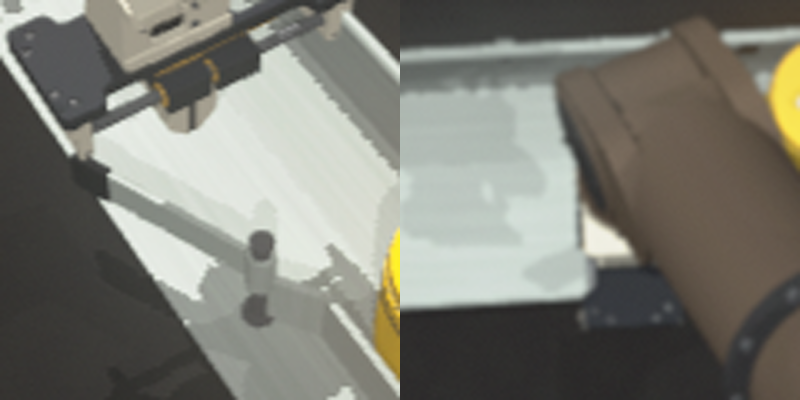

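View pics/wrist8.png

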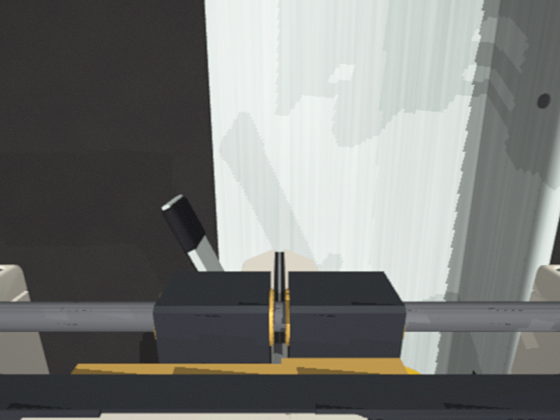

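Run:
```python
from h import *
T=np.load("T.npy")
o=arm.observe(); d=cam("wrist"); Rm=R.from_rotvec(o["ee_rot"]).as_matrix()
K=d["intrinsics"]; M=d["T_tool_cam"]
def wr(uv,z):
    r=Rm@M[:3,:3]@np.linalg.inv(K)@[*uv,1]; c=Rm@M[:3,3]+o["position"]; return w2t(T,(c+r*(z-c[2])/r[2])[:2])
for z in(.042,.056,.07): print(z,wr((172,203),z))
print("edge",wr((215,200),.003),wr((209,60),.003))
# project TCP into wrist
c=np.linalg.inv(M)@[0,0,0,1]; print((K@c[:3])/c[2])
print(o["position"],o["force"],o["ft_torque"])
```

```text
0.042 [-0.15995873  0.20935262]
0.056 [-0.15541707  0.21268093]
0.07 [-0.1508754   0.21600924]
edge [-0.13965342  0.20211113] [-0.13817097  0.30097922]
[280.07441263 242.15198232   1.        ]
[ 0.48774873 -0.00364851  0.05563165] [-0.23287084 -0.10567914  0.07965759] [-0.10315406 -0.08008651 -0.00699177]
```

Run:
```python
from h import *
d=cam("wrist");K=d["intrinsics"]; M=np.linalg.inv(d["T_tool_cam"])
for x in(0,.006,.0095):
  for dz in(0,.01,.02,.03):
    c=M@[x,0,-dz,1]; print(x,dz,((K@c[:3])/c[2])[:2].round(0))
    
cv2.imwrite("pics/w9.png",cv2.resize(d["frame"][190:330,180:380],(800,560)))
```

```text
0 0 [280. 242.]
0 0.01 [280. 249.]
0 0.02 [280. 256.]
0 0.03 [280. 264.]
0.006 0 [280. 233.]
0.006 0.01 [280. 240.]
0.006 0.02 [280. 246.]
0.006 0.03 [280. 254.]
0.0095 0 [280. 228.]
0.0095 0.01 [280. 234.]
0.0095 0.02 [280. 241.]
0.0095 0.03 [280. 248.]
```

View pics/w9.png

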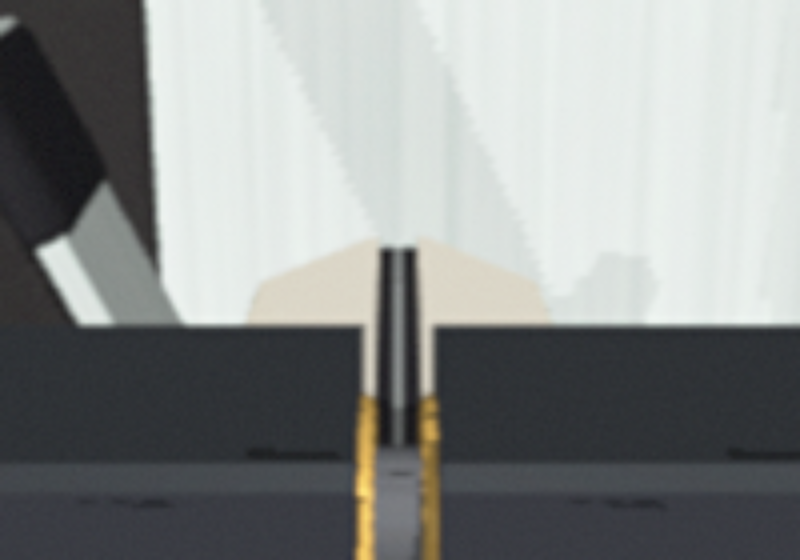

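Side and wrist views agree: the gate did not move. The shut fingertips sit about 15–20 mm higher than the TCP figure suggests, so they passed over the strap. I go back over it and repeat lower.

```bash
python3 -m inch '[[[1,0,0,-30,0],[1,0,0,-10,0],[1,-6,-35,0,0],[1,-8,-35,0,0],[1,-8,-30,0,0],[1,-3,-5,0,0],[1,0,0,25,0],[1,0,0,25,0],[1,0,0,15,0],[1,0,0,0,0]]]'; python3 -c "
from h import *
go(-190,159,34,0)"
```

```text
clock: 11.65
position: [0.3784, -0.0416, 0.0276]
ee_rot: [-2.105, -2.291, -0.061]
force: [-0.5, -0.4, 0.5]
width: 0.006
t11.65 tray [-203.2  159.8] z27.6 yang-0.79 tilt [0.004 0.049] w0.01 F [-0.5 -0.4  0.5] | d [-0.3 13.2 -6.3] turn -0.79 j [ 0.62  0.4  -0.74  2.28  0.4   0.59 -0.32]
```

```bash
python3 -m inch '[[[1,3,17,0,0],[1,3,17,0,0],[1,5,16,0,0],[1,8,16,0,0]]]'; python3 -c "
from h import *
go(-89,188,34,0)
d=cam('side'); cv2.imwrite('pics/z10.png',cv2.resize(d['frame'][150:290,180:320],(500,500),interpolation=cv2.INTER_CUBIC))"
```

```text
clock: 12.05
position: [0.4426, -0.0181, 0.0304]
ee_rot: [-2.106, -2.288, -0.056]
force: [-0.3, -0.5, 0.6]
width: 0.004
t12.05 tray [-137.   176.9] z30.4 yang-0.90 tilt [0.002 0.048] w0.00 F [-0.3 -0.5  0.6] | d [12.  47.8 -2.7] turn -0.9 j [ 0.51  0.47 -0.71  2.14  0.42  0.67 -0.39]
```

View pics/z10.png

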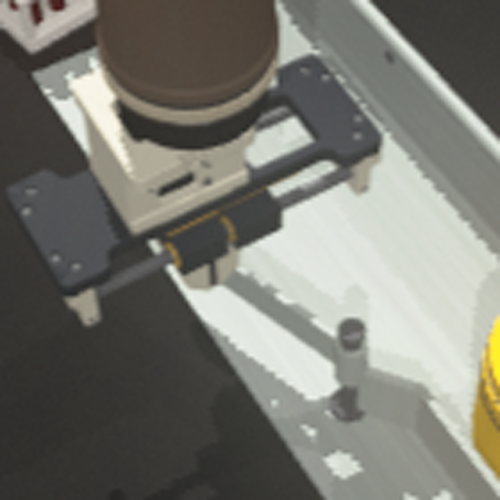

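The gate now moves with the finger: the strap line is steeper in the image. Continuing along the arc.

```bash
python3 -m inch '[[[1,5,16,0,-0.9],[1,4,16,0,0],[1,1,16,0,0],[1,-2,16,0,0]]]'; python3 -c "
from h import *
go(-44,165,34,0)
d=cam('side'); cv2.imwrite('pics/z11.png',cv2.resize(d['frame'][150:290,180:320],(500,500),interpolation=cv2.INTER_CUBIC))"
```

```text
clock: 12.5
position: [0.5095, -0.0017, 0.0348]
ee_rot: [-2.086, -2.309, -0.061]
force: [-0.6, -0.1, 1.0]
width: 0.003
t12.50 tray [-68.8 186.7] z34.8 yang0.16 tilt [0.004 0.049] w0.00 F [-0.6 -0.1  1. ] | d [-21.8  24.7   0. ] turn 0.16 j [ 0.45  0.55 -0.69  1.99  0.43  0.75 -0.39]
```

View pics/z11.png

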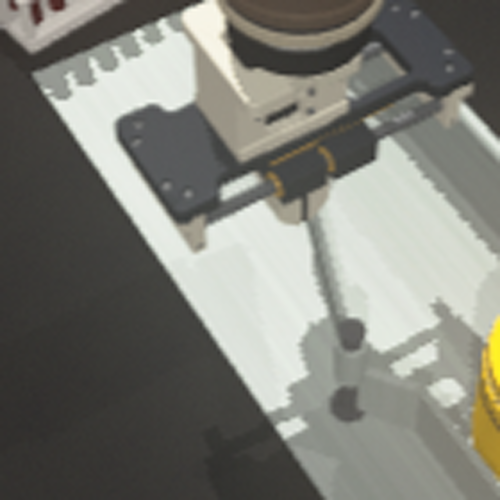

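The strap follows the finger, now near 70° from tray x. Continuing.

```bash
python3 -m inch '[[[1,-8,12,-1,0],[1,-10,14,-1,0],[1,-11,14,-1,0],[1,-14,11,-1,0]]]'; python3 -c "
from h import *
go(-9,124,36,0)
d=cam('side'); cv2.imwrite('pics/z12.png',cv2.resize(d['frame'][150:290,200:340],(500,500),interpolation=cv2.INTER_CUBIC))"
```

```text
clock: 12.95
position: [0.5672, -0.0386, 0.0403]
ee_rot: [-2.083, -2.312, -0.067]
force: [-0.3, -0.7, -0.1]
width: 0.003
t12.95 tray [-15.  144.3] z40.3 yang0.33 tilt [0.007 0.052] w0.00 F [-0.3 -0.7 -0.1] | d [-20.6   5.8   3.3] turn 0.33 j [ 0.48  0.61 -0.68  1.84  0.44  0.84 -0.29]
```

View pics/z12.png

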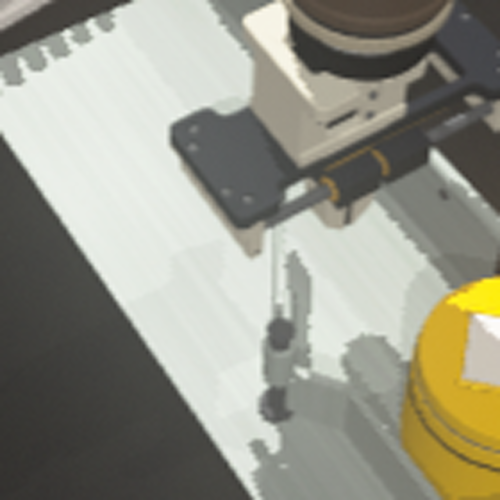

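```bash
python3 -c "
from h import *
cv2.imwrite('pics/w13.png',cam('wrist')['frame'])
d=cam('side');cv2.imwrite('pics/z13.png',cv2.resize(d['frame'][190:260,260:330],(600,600),interpolation=cv2.INTER_CUBIC))
h=t2w(np.load('T.npy'),(-.092,.085))
for deg in range(70,0,-10):
    p=np.radians(deg);t=t2w(np.load('T.npy'),(-.092+.143*np.cos(p),.085+.143*np.sin(p)));print(deg,proj(d,[*t,.07])[0],proj(d,[*h,.07])[0])"
```

```text
70 [264.05852243 193.25509408] [278.70080817 246.40311948]
60 [275.13161112 192.21869986] [278.70080817 246.40311948]
50 [286.28184581 192.66496987] [278.70080817 246.40311948]
40 [297.27215128 194.58713534] [278.70080817 246.40311948]
30 [307.8639394 197.9600426] [278.70080817 246.40311948]
20 [317.81542525 202.73832319] [278.70080817 246.40311948]
10 [326.8808974  208.85316187] [278.70080817 246.40311948]
```

View pics/w13.png

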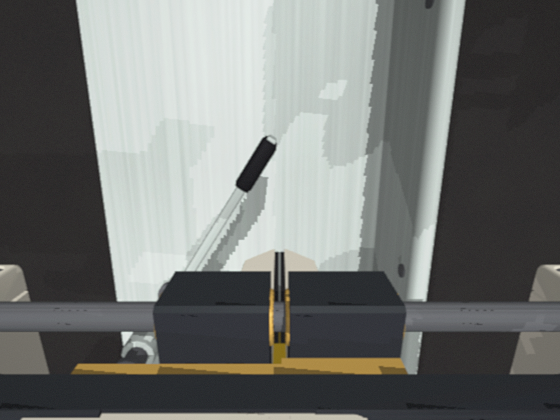

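View pics/z13.png

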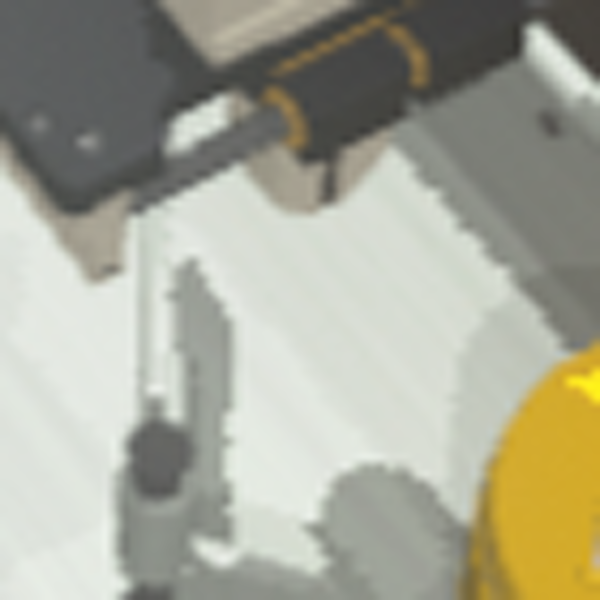

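```bash
python3 -c "
from h import *
d=cam('side');o=arm.observe();Rm=R.from_rotvec(o['ee_rot']).as_matrix()
for dz in(0,.01,.02,.03,.04,.066,.08):
  print(dz,*[proj(d,o['position']+Rm@np.array([x,y,-dz]))[0].round(1) for x in(-.0095,.0) for y in(0,)], 'body corners',proj(d,o['position']+Rm@np.array([-.0375,-.095,-dz]))[0].round(1),proj(d,o['position']+Rm@np.array([-.0375,.095,-dz]))[0].round(1))
cv2.imwrite('pics/z14.png',cv2.resize(d['frame'][140:240,230:380],(750,500),interpolation=cv2.INTER_CUBIC))"
```

```text
0 [294.8 222.2] [292.3 219.1] body corners [265.1 251.7] [336.6 212.5]
0.01 [295.1 219.6] [292.7 216.6] body corners [265.1 249.3] [337.3 209.9]
0.02 [295.5 217.1] [293. 214.] body corners [265.2 246.9] [338.1 207.3]
0.03 [295.9 214.5] [293.4 211.3] body corners [265.3 244.4] [338.8 204.7]
0.04 [296.2 211.8] [293.7 208.7] body corners [265.4 241.9] [339.6 202. ]
0.066 [297.2 204.6] [294.6 201.5] body corners [265.6 235.2] [341.7 194.7]
0.08 [297.8 200.6] [295.2 197.4] body corners [265.7 231.4] [342.8 190.6]
```

View pics/z14.png

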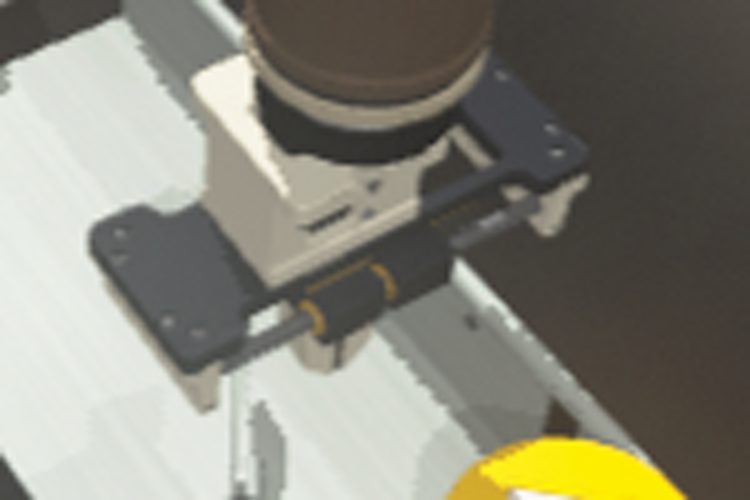

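The shut fingertips really sit about 28 mm above the reported TCP (tip row 214 against a predicted 222). The finger climbed to z = 40 and slipped over the strap. The gripper body is correspondingly higher, so I can work at z ≈ 22. Back over the strap again.

```bash
python3 -m inch '[[[1,0,0,-25,0],[1,0,0,-8,0],[1,20,-30,0,0],[1,20,-30,0,0],[1,8,-12,0,0],[1,0,0,0,0]]]'; python3 -c "
from h import *
go(-85,190,22,0)"
```

```text
clock: 13.75
position: [0.4809, 0.0049, 0.0751]
ee_rot: [-2.077, -2.313, -0.063]
force: [0.6, 1.1, 0.5]
width: 0.007
t13.75 tray [-96.6 196.1] z75.1 yang0.50 tilt [0.003 0.052] w0.01 F [0.6 1.1 0.5] | d [-8.9 11.1 52.8] turn 0.5 j [ 0.5   0.46 -0.75  2.01  0.36  0.8  -0.34]
```

```bash
python3 -m inch '[[[1,-4,5,25,0.5],[1,-4,3,18,0],[1,0,0,7,0],[1,0,0,0,0]]]'; python3 -c "
from h import *
go(-60,172,22,0)
T=np.load('T.npy')
o=arm.observe(); d=cam('wrist'); cv2.imwrite('pics/w15.png',d['frame'])"
```

```text
clock: 14.15
position: [0.4913, 0.0003, 0.0241]
ee_rot: [-2.088, -2.307, -0.065]
force: [-0.7, 0.7, 0.5]
width: 0.004
t14.15 tray [-86.6 190.4] z24.1 yang0.06 tilt [0.006 0.051] w0.00 F [-0.7  0.7  0.5] | d [-18.6  26.6   1.5] turn 0.06 j [ 0.44  0.54 -0.69  2.04  0.44  0.7  -0.41]
```

View pics/w15.png

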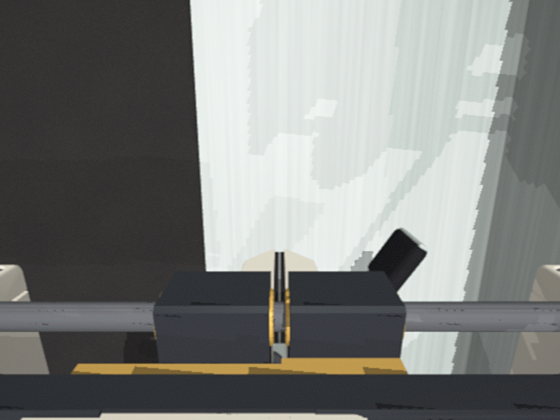

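The gate tip at (400,255) is on the far side of the finger again. Sweeping.

```bash
python3 -m inch '[[[1,-9,13,0,0],[1,-9,13,0,0],[1,-8,16,0,0],[1,-11,14,0,0]]]'; python3 -c "
from h import *
go(-9,124,22,0)"; python3 -m inch '[[[1,-14,10,0,0],[1,-14,8,0,0]]]'; python3 -c "
from h import *
go(-3,100,22,0)
cv2.imwrite('pics/side16.png',cam('side')['frame'])"
```

```text
clock: 14.6
position: [0.5517, -0.0298, 0.0263]
ee_rot: [-2.084, -2.311, -0.066]
force: [-0.8, -0.4, 0.7]
width: 0.009
t14.60 tray [-29.5 154.6] z26.3 yang0.27 tilt [0.006 0.051] w0.01 F [-0.8 -0.4  0.7] | d [-30.9  20.3   3. ] turn 0.27 j [ 0.47  0.61 -0.67  1.89  0.45  0.79 -0.33]
clock: 14.8
position: [0.5746, -0.0556, 0.0269]
ee_rot: [-2.083, -2.312, -0.069]
force: [-0.7, -0.2, 0.4]
width: 0.007
t14.80 tray [ -9.3 126.7] z26.9 yang0.34 tilt [0.008 0.052] w0.01 F [-0.7 -0.2  0.4] | d [-26.9   6.1   3.6] turn 0.34 j [ 0.5   0.64 -0.67  1.83  0.45  0.82 -0.27]
```

View pics/side16.png

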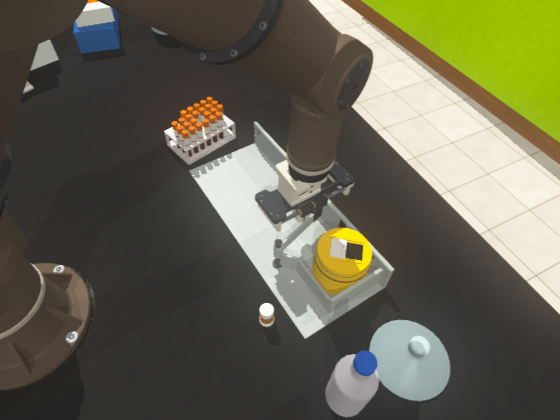

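Strap follows: it now runs from (278,243) to (312,212). Final part in small steps.

```bash
python3 -m inch '[[[1,-10,3,-2,0],[1,-8,2,-1,0]]]'; python3 -c "
from h import *
go(-2,90,30,0)"; python3 -m inch '[[[1,-7,1,0,0]]]'; python3 -c "
from h import *
go(-2,90,30,0)";python3 -m inch '[[[1,-5,1,0,0]]]'; python3 -c "
from h import *
go(-2,90,30,0)
cv2.imwrite('pics/side17.png',cam('side')['frame'])"
```

```text
clock: 15.05
position: [0.5831, -0.0766, 0.0296]
ee_rot: [-2.086, -2.311, -0.069]
force: [0.1, -0.7, -0.4]
width: 0.005
t15.05 tray [ -2.8 104.9] z29.6 yang0.20 tilt [0.01  0.051] w0.01 F [ 0.1 -0.7 -0.4] | d [-14.9   0.8  -1.2] turn 0.2 j [ 0.53  0.65 -0.66  1.8   0.45  0.84 -0.24]
clock: 15.15
position: [0.5848, -0.0839, 0.0295]
ee_rot: [-2.086, -2.311, -0.069]
force: [-1.1, 0.6, 0.9]
width: 0.0
t15.15 tray [-1.8 97.5] z29.5 yang0.20 tilt [0.01  0.051] w0.00 F [-1.1  0.6  0.9] | d [-7.5 -0.2 -0.9] turn 0.2 j [ 0.54  0.66 -0.66  1.79  0.45  0.85 -0.22]
clock: 15.25
position: [0.5862, -0.0895, 0.0293]
ee_rot: [-2.087, -2.311, -0.069]
force: [-1.0, -0.0, 0.4]
width: 0.0
t15.25 tray [-1.1 91.8] z29.3 yang0.18 tilt [0.009 0.051] w0.00 F [-1.  -0.   0.4] | d [-1.7 -0.9 -0.8] turn 0.18 j [ 0.55  0.66 -0.66  1.78  0.45  0.85 -0.21]
```

View pics/side17.png

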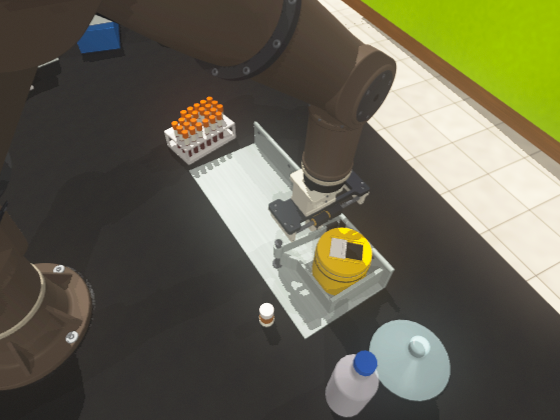

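```bash
for i in 1; do python3 -m inch '[[[1,-4,0,0,0]]]'; python3 -c "
from h import *
go(-2,85,30,0)"; python3 -m inch '[[[1,-4,0,0,0]]]'; python3 -c "
from h import *
go(-2,85,30,0)"; python3 -m inch '[[[1,-4,0,0,0]]]'; python3 -c "
from h import *
go(-2,85,30,0)"; done
```

```text
clock: 15.4
position: [0.5866, -0.0934, 0.0291]
ee_rot: [-2.087, -2.31, -0.07]
force: [-3.3, 14.8, 0.8]
width: 0.007
t15.40 tray [-1.  87.9] z29.1 yang0.17 tilt [0.009 0.052] w0.01 F [-3.3 14.8  0.8] | d [-2.8 -1.  -1.1] turn 0.17 j [ 0.55  0.66 -0.66  1.78  0.45  0.85 -0.21]
clock: 15.5
position: [0.5866, -0.0932, 0.0292]
ee_rot: [-2.081, -2.31, -0.075]
force: [-2.5, 16.3, 2.3]
width: 0.001
t15.50 tray [-1.  88.1] z29.2 yang0.32 tilt [0.009 0.057] w0.00 F [-2.5 16.3  2.3] | d [-3. -1. -1.] turn 0.32 j [ 0.56  0.66 -0.67  1.78  0.45  0.85 -0.2 ]
clock: 15.6
position: [0.5864, -0.0927, 0.0292]
ee_rot: [-2.075, -2.311, -0.08]
force: [-2.8, 9.8, 1.8]
width: 0.004
t15.60 tray [-1.1 88.5] z29.2 yang0.51 tilt [0.008 0.062] w0.00 F [-2.8  9.8  1.8] | d [-3.5 -0.9 -1. ] turn 0.51 j [ 0.56  0.67 -0.67  1.78  0.45  0.86 -0.19]
```

The gate hits its stop hard (15 N). I retreat in +y, rise, and move away to check.

```bash
python3 -m inch '[[[1,8,0,0,0],[1,20,0,0,0],[1,25,0,0,0],[1,25,0,0,0],[1,0,0,-40,0],[1,0,0,-40,0],[1,0,0,-40,0],[1,20,0,-40,0],[1,40,0,0,0],[1,40,0,0,0],[1,0,0,0,0]]]'; python3 -c "
from h import *
go(-2,85,30,0)
for n in('side','top'):
  d=cam(n); cv2.imwrite(f'pics/{n}18.png',d['frame'])
  if n=='side': tubpos(d,(0,1,2,3)); cv2.imwrite('pics/z18.png',cv2.resize(d['frame'][200:340,250:400],(750,700))[:600])
"
```

```text
clock: 16.7
position: [0.5637, 0.0828, 0.2068]
ee_rot: [-2.074, -2.314, -0.08]
force: [0.9, -0.2, 0.9]
width: 0.003
t16.70 tray [ -6.6 265.4] z206.8 yang0.61 tilt [0.01  0.061] w0.00 F [ 0.9 -0.2  0.9] | d [-190.6   -0.2  165.9] turn 0.61 j [ 0.37  0.44 -0.8   1.66  0.28  1.15 -0.38]
tub tray mm [4.4 2.5] res [-0.1  0.1 -0.7  0.6] bbox [311.5 371.5 226.5 294.5]
```

View pics/z18.png

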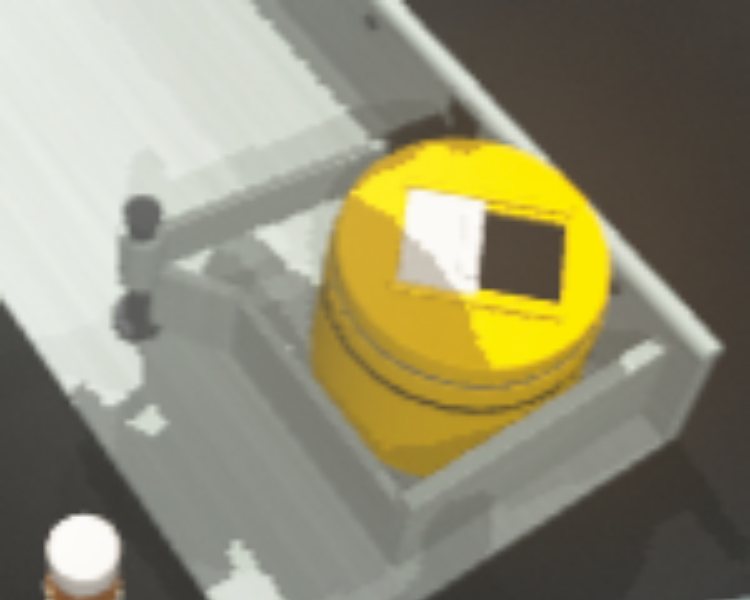

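View pics/top18.png

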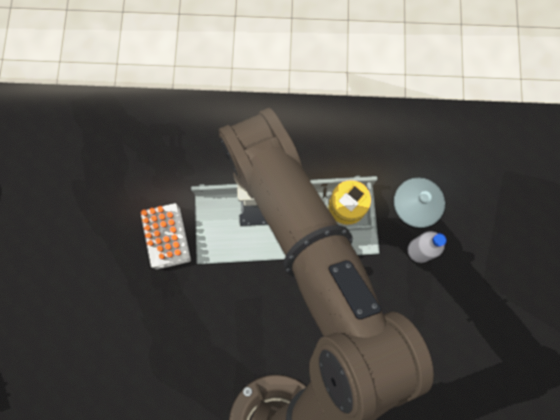

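```bash
python3 -c "
from h import *
T=np.load('T.npy')
top,side=cam('top'),cam('side')
P=lambda d,x,y,z: proj(d,[*t2w(T,(x/1e3,y/1e3)),z/1e3])[0].round(1)
print('stop top inner side',P(side,-62,-55,57),P(side,58,-55,57),'top',P(top,-62,-55,57),P(top,58,-55,57))
s=tub(top)[1];print('top bbox',s)
a=np.linspace(0,6.28,60)
for y in(0,3):
  u=np.array([P(top,4.5+r*np.cos(t),y+r*np.sin(t),z) for t in a for r,z in((55,3),(55,79),(53,93))]);print(y,u.min(0),u.max(0))
for q in(0,.03,.06,.1):
  f=q-.14; print(q,[P(side,-92+r*np.cos(f)-2.5*np.sin(f),85+r*np.sin(f)+2.5*np.cos(f),70) for r in(20,105)])
cv2.imwrite('pics/t18.png',cv2.resize(top['frame'][170:260,290:390],(800,600+120))[:600])
f=side['frame']; cv2.imwrite('pics/g18.png',cv2.resize(f[215:265,265:345],(800,500),interpolation=cv2.INTER_CUBIC))
"
```

```text
stop top inner side [332.8 296.6] [380.7 266.6] top [370.9 223.1] [366.9 181.1]
top bbox [ 328  181   43   43 1090]
0 [327.4 178.9] [370.2 223.9]
3 [326.4 179. ] [369.1 223.9]
0 [array([287.1, 242. ]), array([323.8, 228. ])]
0.03 [array([286.9, 241.8]), array([323. , 226.9])]
0.06 [array([286.8, 241.6]), array([322.2, 225.9])]
0.1 [array([286.5, 241.3]), array([321. , 224.4])]
```

View pics/t18.png

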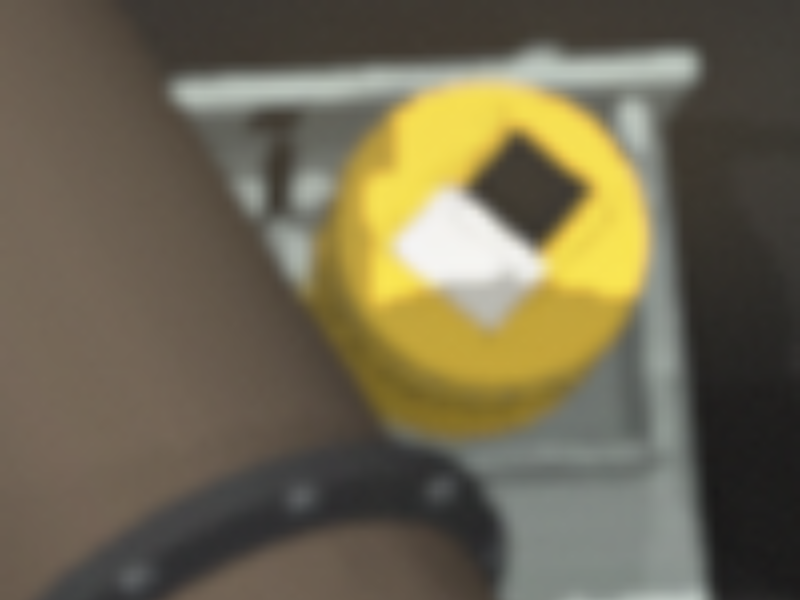

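View pics/g18.png

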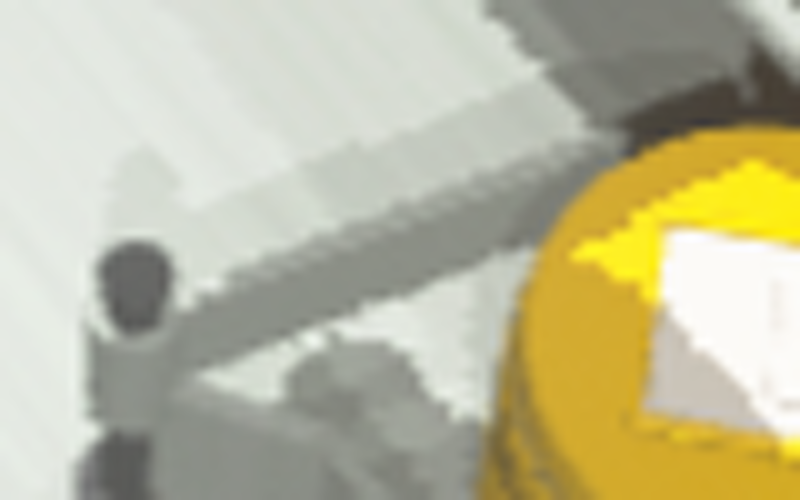

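Top view: the tub's right edge is at 370.5 px against 370.2 predicted for y = 0. Side view: the strap edge matches q ≈ 0. Rack, glass lid, bottle and vial are at their original pixels. Handing in.

```bash
python3 -c "
from cell import workorder
print(workorder.sign_off())"
```

```text
the job is handed in; nothing more can be done
None
```

The tub is in the docking bay against the end stop and the retaining arm is shut behind it. I handed the job in about 17 s into the 56 s limit.

**How it went**
- **Tub:** I pushed it along the upstand with two partly closed fingers cradling it until it stalled on the end stop at about 30 N. It stayed upright and against the upstand.
- **Gate:** The first sweep passed over the strap, and the second slipped off partway. The shut fingertips sit about 28 mm higher than the reported TCP. I repeated it lower and pushed until the arm hit its stop at about 15 N, then backed off and raised clear.

**Last checks**
- **Tub position:** In the top view its edge is at 370.5 px, against 370.2 predicted for fully home. The side-view estimate gave y = 2.5 mm, x = 4.4 mm. That y is slightly off, but I put it down to calibration error.
- **Gate angle:** The strap's edge in the side view matches q ≈ 0.
- **Other objects:** By eye, the tube rack, glass lid, bottle and vial are where they started.
- **Forces:** In the readings I took, finger force peaked at about 38 N while sliding the tub.

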